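# Switch off the outlet left on at the garage's battery box

## Task

One of the four red keys on the battery box has been left latched down, so its outlet is still on. Feel along the row with a light fingertip tap on each key, from the robot's left to its right, without pushing any raised key in, and press the latched one right down once so that it releases and all four stand up. Leave the things round about where they are.

Things in the scene. Friction and masses are not known exactly. Their poses are not given: they have to be found in the camera images.
- power_box: Portable 12 V battery box, black with a grey lid, orange corner bumpers, fixed; 200 mm (x) by 300 mm (y) by 140 mm high, folded handles to 166 mm either side. Origin at the centre of its underside, z up, +x away from the robot. A black bezel 3 mm high along its top edge nearest the robot carries the four keys. Behind it: outlets 9 mm high at x = +4 mm, terminal caps 19 mm high at x = +66 mm.
- cap_1 (a point): Red key, leftmost as the robot sees it: 26 mm (x) by 34 mm (y), flat top. This point is the centre of its top face. In the box's frame it is at x = -56 mm, y = +90 mm; its top is 155 mm above the table when raised, about 152.4 mm when latched (hard to tell by eye), 148 mm when pressed right down (still 5 mm above the bezel).
- cap_2 (a point): The second key from the left, identical; y = +30 mm in the box's frame.
- cap_3 (a point): The third key from the left, identical; y = -30 mm in the box's frame.
- cap_4 (a point): The rightmost key, identical; y = -90 mm in the box's frame.
- key_1 (a joint): How far the leftmost key is down, m: 0 raised, about 0.0026 latched, 0.007 fully down. Spring: about 2 N at the start of the stroke, 4 N at its end. Push-push latch: a latched key pressed right down (past about 6 mm) and let go springs up to 0; a raised key pressed right down stays latched when let go. After a push of less than 5 mm a key comes back to where it was.
- key_2 (a joint): The same for the second key from the left.
- key_3 (a joint): The same for the third key from the left.
- key_4 (a joint): The same for the rightmost key.
- canister: White plastic canister, 76 mm across, 165 mm high, standing on the table at the left of the box. Origin at the centre of its underside.
- mug: Yellow mug, 76 mm across and 88 mm high, standing on the table at the right of the box. Origin at the centre of its underside.
- tape: Yellow tape measure, 38 by 64 by 58 mm high, standing on the rear half of the box's top. Origin at the centre of its underside.
- screwdriver: Screwdriver with a red handle lying on the table at the left of the box, nearer the robot.
Not all that is in view belongs to the job. Of the things that look like the canister, the middle-sized one is meant.

How it is judged:
By the outcome, as a careful person would: the job done as asked, in the order asked, and still so for the second after the job is handed in, with the robot touching nothing.
It also fails if it takes over 48 s, if anything falls off the work surface, if the arm or the gripper's body presses on something with over 40 N, if the wrist force passes 120 N, or if a joint passes its speed limit or range.

## Robot

A 6-joint arm with a two-finger parallel gripper is mounted at the origin on the work surface. World frame = base frame: x ahead of the robot, y to its left, z up, the work surface at z = 0. Lengths are in m, angles in rad, forces in N, time in s.
With the tool pointing down it reaches from about 0.2 to 0.875 m from the base axis. Payload 3.4 kg.
Tool frame: the origin (TCP) lies between the finger pads; the fingertips stand 25 mm ahead of it and the grasp point (between the pads) lies 6 mm ahead of it (r.nose_length is the z of the fingertips in the tool frame, in m); z points along the fingers, x is the direction in which the jaws open and shut, and the axes are right-handed (so a half turn about z gives the same grasp; the last joint's range is limited). The gripper opens to 94 mm and grips with 3 to 60 N. Pads are 16 mm wide; open, the fingers measure 119 mm over their backs; the gripper's body (75 mm by 177 mm) begins 78 mm behind the grasp point.
Start: joints at [-1.46, 0.276, 1.505, -0, 1.361, -0.121], TCP at [0.132, -0.56, 0.23] pointing down, gripper open.
Joint ranges: [-2.89, 2.89], [-0.75, 2.08], [0.22, 2.7], [-1.18, 4.32], [0.11, 2.71], [-2.7, 2.7]. Speed limits (rad/s): [2.57, 2.57, 3.14, 3.14, 3.14, 3.14].

## Interface

Orientations are given as a unit quaternion [w, x, y, z].
In Python, from plant import r, gripper_to, inverse_kinematics, vision, models, telemetry gives the robot as it stands. Calls block until the motion is done:
- r.move_to(position, orientation): joint-space move of the TCP to a pose.
- r.move_l(position, rot=None, vel=0.15, guard=None): straight line of the TCP; rot=None keeps the orientation; vel is the mean speed in m/s. With guard (N) it stops when the force on the tool has changed by that much, and returns True; else False.
- r.movej(angles): joint-space move.
- gripper_to(opening, f_grip=None): finger opening in m; f_grip is the grip in N (None keeps the last); returns when the fingers have stopped.
- r.hold(seconds).
- inverse_kinematics(position, orientation): joint angles nearest the present ones, or None.
- vision.snapshot(name): name is "scene" or "top" or "wrist"; returns the picture (420x560x3 uint8, red, green, blue); there is no depth.
- vision.get_calibration(name): a dict with "fx", "fy", "cx", "cy" (pixels), "D" ([k1, k2, p1, p2, k3] as OpenCV has them; the pictures are not rectified), "position" and "orientation" of the camera in the world. Camera axes: x right, y down, z forward; pixel columns grow to the right and rows downward; lengths in m; the calibration is good to about 2 mm. A picture is of the moment at which its call begins: read the wrist's pose just before it. get_calibration takes no time and is no camera call; for the wrist camera it gives the pose at the moment of the call.
A pose or a line that the arm cannot do raises r.PlanningError and nothing moves.
- r.sign_off(): hands the job in, once; it reports no verdict.
Trained networks look in the newest picture that a camera, given by its name, has taken for a name from the list of things; names that differ only in an ending like _2 or _b are one class to them, and where a whole thing is asked for, a point or a joint stands for the part that bears it (a point fixed in the world has none). Each returns a list of dicts, best first, with "score" (0 to 1); they miss things now and then, are a little off and sometimes report something else, mostly with a low value. They report only what shows in the picture. A call takes as long as a camera call. They do not tell look-alikes from the thing itself.
- models.boxes_of(thing, camera): "at" ([x, y, z] in m, in world coordinates, good to about 4 mm: the middle of the surface that is visible of it).
- models.regions_of(thing, camera): "pixels" (420x560 bool, what is visible of it).
- models.mark_of(thing, camera): "at" ([x, y, z] in m, in world coordinates, good to about 4 mm: a listed point, or the origin of a listed thing).
Readings, each from a call of its own:
- telemetry.current_t(): time.
- telemetry.current_joints(): joint angles.
- telemetry.current_dq(): joint speeds.
- telemetry.current_joint_efforts(): joint torques, N m.
- telemetry.current_ee_pos(): TCP position.
- telemetry.current_tool_rot(): TCP orientation.
- telemetry.current_wrist_force(): force on the tool from outside, world axes, zero at the start.
- telemetry.current_torque(): the same for the moment, N m.
- telemetry.current_opening(): finger opening in m.
Only numpy, scipy, OpenCV 4.12 (cv2) and the standard library are available. Lean on these libraries where they do the work, as an engineer would, in place of code of your own. Each camera call takes 0.05 s, during which the arm holds its last target. There are 200 camera calls.

## Working session

There is one attempt and no reset: what is moved stays moved. The work goes in short steps, each a Python script; the robot and the scene stay as the last script left them, time stands still between calls to the robot, and variables do not carry over. Pictures are saved under pics/ and viewed, about 8 in all and at most 12, crops included, and the job is handed in when it is done.

```bash
ls; mkdir -p pics; python3 - <<'E'
from plant import r, vision, models, telemetry
import cv2, numpy as np
ims=[]
for c in ["scene","top"]:
    im=vision.snapshot(c); ims.append(im)
    for n in ["cap_1","power_box","canister","mug","tape"]:
        print(c,n,[(np.round(d["at"],4).tolist(),round(d["score"],2)) for d in models.mark_of(n,c)][:6])
    k=vision.get_calibration(c); print(k)
cv2.imwrite("pics/a.png",cv2.cvtColor(ims[0],cv2.COLOR_RGB2BGR))
cv2.imwrite("pics/b.png",cv2.cvtColor(ims[1],cv2.COLOR_RGB2BGR))
print(telemetry.current_t(),telemetry.current_tool_rot(),r.nose_length)
E
```

```text
pics
scene cap_1 [([0.5143, 0.0696, 0.1564], 0.74), ([0.5189, 0.1261, 0.1555], 0.68), ([0.4988, 0.0021, 0.1594], 0.46), ([0.4962, -0.0496, 0.1511], 0.43)]
scene power_box []
scene canister [([0.6885, 0.39, -0.0015], 0.97), ([0.6709, 0.2506, -0.0019], 0.8), ([0.5649, 0.2568, -0.0018], 0.59)]
scene mug [([0.5309, -0.2077, -0.0009], 0.88)]
scene tape [([0.6119, -0.0463, 0.1432], 0.62)]
{'fx': 458.5599167940944, 'fy': 458.5599167940944, 'cx': 278.06683679923117, 'cy': 210.9946676179057, 'D': array([-0.04614497,  0.        ,  0.        ,  0.        ,  0.        ]), 'position': array([0.17243982, 0.65045245, 0.91377204]), 'orientation': array([ 0.098185  , -0.28004529,  0.89087024, -0.34392523])}
top cap_1 [([0.4976, 0.0099, 0.1531], 0.73), ([0.5109, 0.0709, 0.154], 0.7), ([0.5156, 0.1251, 0.1559], 0.57), ([0.4926, -0.0512, 0.1508], 0.48)]
top power_box [([0.5632, 0.0319, 0.0026], 0.66)]
top canister [([0.5642, 0.2632, -0.0047], 0.79), ([0.6709, 0.2518, -0.0012], 0.72), ([0.687, 0.3868, 0.0016], 0.7)]
top mug [([0.5281, -0.2051, -0.0014], 0.82), ([0.5152, 0.1279, 0.1567], 0.65)]
top tape [([0.6135, -0.0477, 0.1367], 0.92), ([0.5018, 0.0087, 0.1542], 0.41)]
{'fx': 401.2095929212279, 'fy': 401.2095929212279, 'cx': 277.9998802267995, 'cy': 206.73670294297247, 'D': array([-0.0589167,  0.       ,  0.       ,  0.       ,  0.       ]), 'position': array([0.50812801, 0.02962543, 1.15574629]), 'orientation': array([ 0.03058815, -0.69898526,  0.71429193, -0.01646207])}
0.6 [ 3.68884461e-05  7.84138043e-01 -6.20586439e-01  2.30477291e-05] 0.025
```

View pics/a.png

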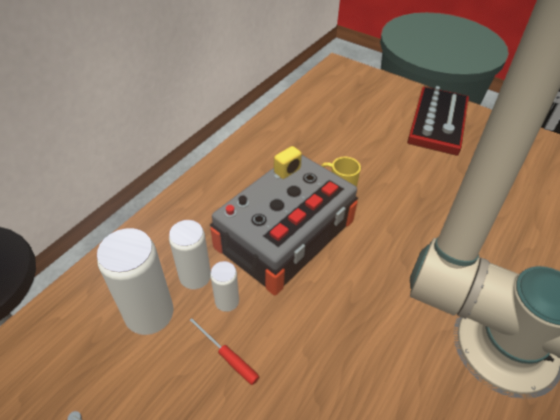

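View pics/b.png

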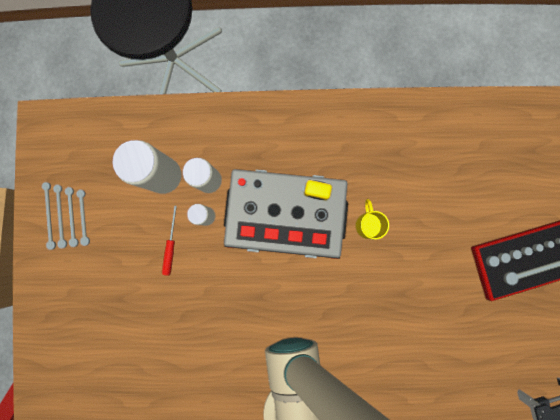

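The scene picture shows the box with four red keys (about 279,231 to 330,188). In the top picture the keys are at (248,232), (271,234), (295,237) and (320,239), with the tape behind them and the mug at the right. The networks agree with this. Next I go above the row with the gripper closed and take one close look.

```bash
cat > h.py <<'E'
import numpy as np
from scipy.spatial.transform import Rotation as R
def quat(yaw):  # tool z down, tool x along box -y
    y=np.array([np.sin(yaw),-np.cos(yaw),0]); z=np.array([0,0,-1.])
    return R.from_matrix(np.c_[y,np.cross(z,y),z]).as_quat(scalar_first=True)
def fit(P):
    """P: N x 3 key detections -> centre of row, yaw (keys at 60 mm pitch)"""
    P=np.asarray(P); c0=np.array([.5055,.0378]); yaw=-.115
    for _ in range(5):
        u=np.array([-np.sin(yaw),np.cos(yaw)])
        k=np.round(((P[:,:2]-c0)@u-.03)/.06)*.06+.03
        A=np.c_[np.ones(len(k)),k]; (c0,d),*_=np.linalg.lstsq(A,P[:,:2],rcond=None); yaw=np.arctan2(-d[0],d[1])
    return c0,yaw,d,k
E
python3 - <<'E'
from plant import *
from plant import r, gripper_to, vision, models, telemetry, inverse_kinematics
from h import *; import cv2
P=[[.5143,.0696,.156],[.5189,.1261,.156],[.4988,.0021,.159],[.4962,-.0496,.151],[.4976,.0099,.153],[.5109,.0709,.154],[.5156,.1251,.156],[.4926,-.0512,.151]]
c,yaw,d,k=fit(P); print(c,yaw,np.linalg.norm(d))
q=quat(yaw); q2=R.from_quat(q,scalar_first=True)*R.from_euler('z',np.pi)
q2=q2.as_quat(scalar_first=True)
p=[c[0]-.03,c[1],.33]
best=None
for qq in (q,q2):
    j=inverse_kinematics(p,qq); print(j)
    if j is not None and (best is None or abs(j[5])<abs(best[0][5])): best=(j,qq)
pos=telemetry.current_ee_pos(); r.move_l([pos[0],pos[1],.33],vel=.2)
r.movej(best[0]); gripper_to(0.0)
im=vision.snapshot("wrist"); cal=vision.get_calibration("wrist")
D=models.mark_of("cap_1","wrist")
for x in D: print(np.round(x["at"],4),round(x["score"],2))
cv2.imwrite("pics/c.png",cv2.cvtColor(im,cv2.COLOR_RGB2BGR))
np.savez("cal.npz",best=best[1],c=c,yaw=yaw,cp=cal["position"],co=cal["orientation"],D=cal["D"],K=[cal[x] for x in("fx","fy","cx","cy")])
print(cal["position"],telemetry.current_t(),telemetry.current_ee_pos(),telemetry.current_wrist_force(),telemetry.current_opening())
# colour blobs for own check
K=np.array([[cal["fx"],0,cal["cx"]],[0,cal["fy"],cal["cy"]],[0,0,1]])
hsv=cv2.cvtColor(im,cv2.COLOR_RGB2HSV); m=(((hsv[...,0]<8)|(hsv[...,0]>172))&(hsv[...,1]>150)&(hsv[...,2]>90)).astype(np.uint8)
n,_,st,ce=cv2.connectedComponentsWithStats(m)
for s,u in zip(st[1:],ce[1:]):
    if s[4]<200: continue
    v=cv2.undistortPoints(u.reshape(1,1,2),K,cal["D"])[0,0]
    ray=R.from_quat(cal["orientation"],scalar_first=True).apply([*v,1]); t=(.155-cal["position"][2])/ray[2]
    print(u.round(),s[4],(cal["position"]+t*ray).round(4))
E
```

```text
[0.5056125 0.0378625] -0.13915390164846791 0.9967178986275128
[-6.65344519e-02  8.30954559e-02  1.50813656e+00 -4.44089210e-16
  1.55036064e+00  1.64341578e+00]
[-6.65344519e-02  8.30954559e-02  1.50813656e+00 -4.44089210e-16
  1.55036064e+00 -1.49817688e+00]
[0.5186 0.1248 0.1568] 0.89
[0.5022 0.007  0.1557] 0.82
[0.512  0.0689 0.1565] 0.79
[ 0.4939 -0.0523  0.155 ] 0.77
[0.39347079 0.04929834 0.48431126] 5.2167 [0.47561126 0.03787864 0.33000904] [-0.25428966  0.0829543  -0.5670708 ] 0.00031511395936061623
[479. 129.] 1116 [0.4313 0.2739 0.155 ]
[302. 220.] 656 [0.5098 0.0673 0.155 ]
[351. 220.] 675 [0.5173 0.1262 0.155 ]
[203. 221.] 647 [ 0.4946 -0.0499  0.155 ]
[252. 221.] 667 [0.5024 0.0084 0.155 ]
```

The wrist view agrees within about 3 mm. Now I tap the keys from left to right.

```bash
python3 - <<'E'
from plant import r, telemetry
from h import *
z=np.load("cal.npz"); q=z["best"]
P=[[.5186,.1248],[.5022,.007],[.512,.0689],[.4939,-.0523],[.5098,.0673],[.5173,.1262],[.4946,-.0499],[.5024,.0084]]
c,yaw,d,k=fit(P); print(c,yaw)
u=np.array([-np.sin(yaw),np.cos(yaw)])
K=[c+u*s for s in(.09,.03,-.03,-.09)]; np.save("keys.npy",K)
N=.025
for i,p in enumerate(K):
    r.move_l([*p,.172+N],rot=q if i==0 else None,vel=.15)
    r.hold(.3); f0=telemetry.current_wrist_force()
    r.move_l([*p,.161+N],vel=.04)
    g=r.move_l([*p,.1515+N],vel=.006,guard=1.2)
    e=telemetry.current_ee_pos(); f=telemetry.current_wrist_force()
    print(i+1,g,np.round((e-[*p,N])*1000,2),np.round(f-f0,2),round(telemetry.current_t(),2))
    r.move_l([*p,.172+N],vel=.08)
E
```

```text
[0.50635 0.03755] -0.13422700008222027
1 True [-0.0000e+00 -1.0000e-02  1.5486e+02] [1.24 0.32 1.24] 8.18
2 True [-3.0000e-02 -1.0000e-02  1.5486e+02] [ 0.22 -1.09  2.47] 10.82
3 True [-5.0000e-02  0.0000e+00  1.5484e+02] [1.56 0.34 2.83] 13.45
4 True [-3.0000e-02  2.0000e-02  1.5226e+02] [-0.1  -0.1   3.45] 16.38
```

Keys 1–3 stand at 154.9 mm and key 4 at 152.3 mm, so key 4 is the latched one. I press it right down once, with the same wrist view before and after as a check that touches nothing.

```bash
python3 - <<'E'
from plant import r, telemetry, vision
from h import *; import cv2
K=np.load("keys.npy"); p=K[3]; N=.025
def look(n):
    r.move_l([p[0]-.06,p[1]+.03,.29],vel=.2); r.hold(.3)
    im=vision.snapshot("wrist"); cv2.imwrite(f"pics/{n}.png",cv2.cvtColor(im,cv2.COLOR_RGB2BGR))
    hsv=cv2.cvtColor(im,cv2.COLOR_RGB2HSV); m=(((hsv[...,0]<8)|(hsv[...,0]>172))&(hsv[...,1]>150)&(hsv[...,2]>90)).astype(np.uint8)
    k,_,st,ce=cv2.connectedComponentsWithStats(m)
    for s,u in zip(st[1:],ce[1:]):
        if s[4]>200: print(n,u.round(2),s)
look("before")
r.move_l([*p,.172+N],vel=.15); r.move_l([*p,.157+N],vel=.04)
g=r.move_l([*p,.1470+N],vel=.01,guard=12)
print(g,np.round((telemetry.current_ee_pos()-[*p,N])*1000,2),telemetry.current_wrist_force())
r.move_l([*p,.175+N],vel=.05)
look("after")
print(telemetry.current_t())
a,b=[cv2.imread(f"pics/{n}.png")[100:320] for n in("before","after")]
cv2.imwrite("pics/ab.png",np.vstack([a,b]))
E
```

```text
before [534.67 154.85] [ 519  122   33   69 1353]
before [310.42 261.61] [295 249  31  26 732]
before [362.86 261.06] [346 249  35  26 814]
before [416.11 260.19] [399 248  36  26 846]
before [245.3  261.44] [239 250  14  25 298]
False [ 1.0000e-01 -1.0000e-02  1.4821e+02] [-1.64801382  0.21137276  9.63220635]
after [534.66 154.84] [ 519  122   33   68 1353]
after [310.38 261.66] [295 249  31  26 728]
after [362.82 261.12] [346 249  35  26 818]
after [416.14 260.18] [399 248  36  26 841]
after [245.14 262.38] [239 251  14  25 308]
22.2167
```

View pics/ab.png

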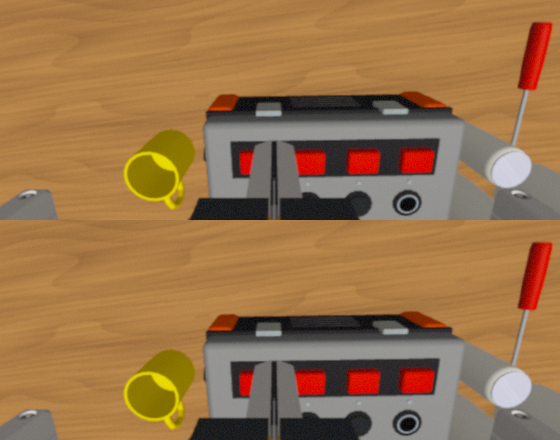

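The picture pairs the views before (upper half) and after (lower half). All four keys show at row ~161 of each half, key 4 partly hidden at column 245. Key 4's blob moved 0.94 px outward and grew from 298 to 308 px, while the others moved 0.06 px or less. That fits key 4 having risen, and nothing else moved.

```bash
python3 -c "
from plant import r
r.sign_off()"
```

```text
the job is handed in; nothing more can be done
```

The latched key was the rightmost, key 4. I pressed it right down once and it appears to have released, so all four keys should now be standing up.

- **Tapping:** I tapped keys 1 to 4 once each, left to right, with a 1.2 N guard. The fingertip stopped at 154.9, 154.9 and 154.8 mm on keys 1–3, and at 152.3 mm on key 4. At those stops the measured upward force was 1.2 to 3.5 N, so some taps went over the guard setting. The contact heights show that no raised key was pushed in.
- **Pressing:** key 4 went down to 148.2 mm, a 6.8 mm stroke that is past the 6 mm release point. The force reading was about 9.6 N.
- **Check afterwards:** I did not tap key 4 again. I compared wrist pictures from the same place before and after the press. Key 4's outline shifted 0.94 px and grew slightly, which fits it having risen. The other keys shifted by 0.06 px or less.
- **Surroundings and time:** the mug, the box and the other things in that view had not moved; the tape was not in it. I handed in at about 22 s with the arm clear of everything.

None of the checks failed or disagreed. The camera check is indirect because the fingers partly hid key 4.

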